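# Shut the marked air valve under the sliding cover

## Robot

A 6-joint arm with a two-finger parallel gripper is mounted at the origin on the work surface. World frame = base frame: x ahead of the robot, y to its left, z up, the work surface at z = 0. Lengths are in m, angles in degrees, forces in N, time in s.
With the tool pointing down it reaches from about 0.375 to 0.9 m from the base axis. Payload 3.1 kg.
Tool frame: the origin (TCP) lies at the very end of the fingers, on their centre line; the grasp point (between the pads) lies behind it (bot.grip_depth is the z of the grasp point in the tool frame, in m); z points along the fingers, y is the direction in which the jaws open and shut (so a half turn about z gives the same grasp; the last joint's range is limited). The gripper opens to 87 mm and grips with 3 to 60 N. Pads are 19 mm wide; open, the fingers measure 117 mm over their backs; the gripper's body (75 mm by 190 mm) begins 51 mm behind the grasp point.
Start: joints at [-83.566, 30.224, 82.088, -0, 67.689, -10.227], TCP at [0.179, -0.599, 0.223] pointing down, gripper open.
Joint ranges: [-176.69, 176.69], [-43.24, 126.21], [12.49, 139.97], [-82, 262], [0, 151.66], [-163.58, 163.58]. Speed limits (degrees/s): [159.86, 159.86, 180, 180, 180, 180].

## Interface

Orientations are given as a 3x3 rotation matrix whose columns are the frame's x, y, z axes.
In Python, from rig import bot, vision gives the robot as it stands. The module is installed in compiled form; this text tells all that it offers.
- The arm moves only by the shell command python3 -m jog 'ROWS'. ROWS is JSON, a list of rows, each a list of 3 entries, a list of its own where there are three numbers: the shift along the tool's x, y, z in mm, then the turn, a rotation vector about the tool's x, y, z in degrees, then the closure, from 0 (fully open) to 1 (shut). In form: [[[dx, dy, dz], [wx, wy, wz], fingers], ...]. A call has 1 to 12 rows; each row is the pose to reach, as a shift and turn from the pose commanded when the call began, along the tool's axes at that moment; what a row does not reach only later rows make up. A row lasts 1/12 s, in which the tool goes at most 41.7 mm and 7.16 degrees, less where a joint would pass 70% of its speed; a pose out of reach is approached as far as the arm can. A call with a gripper value outside its range is refused whole. The fingers move at their own pace and stop on an object; the grip force is fixed at half the most. Time passes only in rows, so rows that repeat a pose let the fingers close. It gives the time, the measured TCP pose, the force and the opening at its end, in the units of the state.
- bot.read_state(): the state, without advancing time (a new reading comes with each control period).
- vision.capture(name): name is "scene" or "side" or "wrist"; returns the picture (400x640x3 uint8, red, green, blue); there is no depth.
- vision.camera_info(name): a dict with "intrinsics" (3x3 intrinsics, pixels), "dist" ([k1, k2, p1, p2, k3] as OpenCV has them; the pictures are not rectified), "camera_from_world" (4x4, takes a point from world to camera coordinates); the wrist camera has in their place "mount" (4x4, takes a point from camera to tool coordinates, whose origin is the TCP and whose axes are the flange's). Camera axes: x right, y up, looking along -z (the intrinsics and any distortion apply to the point x, -y, -z); pixel columns grow to the right and rows downward; lengths in m; the calibration is good to about 2 mm. A picture is of the moment at which its call begins: read the wrist's pose just before it. camera_info takes no time and is no camera call.
- bot.hand_in(): hands the job in, once; it reports no verdict.
The state is a dict: "time_s": time; "joint_positions": joint angles; "qvel": joint speeds; "tau": joint torques, N m; "position": TCP position; "tcp_rot": TCP orientation; "force": force on the tool from outside, world axes, zero at the start; "moment": the same for the moment, N m; "opening": opening from 0.0 (shut) to 1.0 (fully open).
Only numpy, scipy, OpenCV 4.12 (cv2) and the standard library are available. Lean on these libraries where they do the work, as an engineer would, in place of code of your own. Each camera call takes 0.05 s, during which the arm holds its last target. There are 200 camera calls.

## Task

On the bench is a grey air-manifold box with a loose yellow plywood cover over its well. Push the cover by its dark batten straight back along its guides, without lifting it, until it is fully back on the rear deck and the two valves are uncovered; then push the marked handle (red with a white band) clockwise until it is fully shut, crosswise to its pipe. Leave the cover open, and leave the blue handle and the other things on the bench where they are.

Things in the scene. Friction and masses are not known exactly. Their poses are not given: they have to be found in the camera images.
- box: Fixed grey steel manifold box. Origin on the bench under the middle of its well; x points to the rear deck (the way the cover slides), y to the left, z up. Spans x -80 to 257, y -165 to 165 mm. Well inside: x -68 to 68, y -140 to 140 mm, floor at 4 mm. One valve pivot at x 35, y 60, one at x 35, y -70 mm: which is red varies. Two pipe stubs stick 34 mm out of the front at height 18 mm.
- deck (a point): Middle of the flat rear deck behind the well, 59 mm above the bench; the deck spans x 80 to 245 mm of the box. A steel stop for the cover, 72 mm high, closes its rear at x 245 mm.
- rail_left (a point): On the left side rail, beside the well's middle. Both side walls are rails 60 mm above the bench that carry the cover over well and deck; outside them run steel guide lips at |y| 157 to 165 mm of the box, 72 mm high.
- cover: Loose yellow plywood cover, 155 mm (x) by 310 mm (y), 8 mm thick, about 0.35 kg. Origin mid-underside, axes as the box's. Lies on the rails, underside 60 mm above the bench, 2 mm play to each guide lip. Closed, its origin is 0 to 15 mm behind the box origin (box x); fully back at the stop it is 167 mm behind. Sliding takes a few newtons.
- batten_front (a point): Where to push the cover: middle of the front face of the dark wooden batten that stands on it, 63 mm in front of the cover's origin and 79 mm above the bench. The batten is 16 mm thick (x), 120 mm long (y) and 22 mm high, from 68 to 90 mm above the bench.
- red_handle (a joint): Angle of the marked handle (red bar, white band near its free end), rad. 0: open, pointing from the pivot to the box's front (-x), along its pipe. Grows clockwise seen from above; 1.571: shut at its stop, pointing to the box's +y. Starts 0 to 0.25. Stays where left; about 3 N at 45 mm from the pivot moves it. Bar 14 mm wide, from 38 to 52 mm above the bench, reaching 60 mm from the pivot.
- red_pivot (a point): On the red handle's vertical pivot axis, at the handle's top face, 52 mm above the bench; axes as those of the box. Below the handle are a brass ball 26 mm wide, top 31 mm, and a 16 mm copper pipe along the box's x, top 26 mm above the bench.
- red_tip (a point): Middle of the red handle's free end, 60 mm from the pivot axis, 45 mm above the bench.
- blue_handle (a joint): Angle of the other, blue valve's handle, of the same size and working alike, starts between 0 and 0.25 rad (open). To be left alone.
- blue_pivot (a point): As red_pivot, for the blue handle.
- blue_tip (a point): As red_tip, for the blue handle.
- jar: Loose glass screw-top jar, 60 mm wide, 75 mm tall, origin under its centre; stands left of the box.
- tape: Loose roll of green tape lying flat, 90 mm wide, 25 mm high, origin under its centre; right of the box.
- screwdriver: Loose screwdriver with an orange handle, lying right of the box, beside its deck.
- glue: Loose yellow glue bottle, 56 mm wide, 150 mm tall, origin under its centre; far left on the bench.
- can: Loose blue can, 90 mm wide, 100 mm tall, origin under its centre; right on the bench.
- offcut: Loose wooden offcut 130 x 70 x 35 mm, origin under its centre; right on the bench, towards the robot.
- cup: Loose white mug, 76 mm wide, 85 mm tall, origin under its centre; left on the bench.

How it is judged (in metres and radians):
On the way, in this order (a step that is already met when the one before it is completed fails the run):
1. the cover is slid fully back, with the red handle not yet shut (x of cover in the frame of box above 0.14 m and z of cover in the frame of box below 0.066 m and angle between cover's own z axis and vertical below 0.06 rad and value of joint red_handle below 0.6 rad), for 0.2 s.
2. the red handle is pushed shut (value of joint red_handle above 1.4 rad), for 0.2 s.
At the end, for the whole second after the job is handed in: The cover lies flat on its rails, its origin at least 140 mm behind the box origin (well uncovered), at rest; the red handle is within 0.17 rad (10 degrees) of its shut stop; the blue handle's tip is within 12 mm of where it was (x of cover in the frame of box above 0.14 m and z of cover in the frame of box below 0.066 m and angle between cover's own z axis and vertical below 0.06 rad and value of joint red_handle above 1.4 rad and distance of blue_tip from where it was at the start of the episode below 0.012 m and linear speed of cover below 0.02 m/s); the robot touches nothing.
It fails at once if the cover is lifted or tipped off its rails (z of cover in the frame of box above 0.072 m or angle between cover's own z axis and vertical above 0.12 rad).
It fails at once if the blue handle is moved (distance of blue_tip from where it was at the start of the episode above 0.012 m).
It fails at once if a bystander is moved more than 30 mm or knocked over (distance of any of jar, tape, screwdriver, glue, can, offcut, cup from where it was at the start of the episode above 0.03 m or angle between any of jar, glue, can, cup's own z axis and vertical above 0.4 rad).
It also fails if it takes over 48 s, if anything falls off the work surface, if the arm or the gripper's body presses on something with over 40 N, if the wrist force passes 120 N, or if a joint passes its speed limit or range.

## Working session

There is one attempt and no reset: what is moved stays moved. The work goes in short steps, Python scripts to look and compute and a shell command to move; the robot and the scene stay as the last step left them, time stands still between calls to the robot, and variables do not carry over. Pictures are saved under pics/ and viewed, about 8 in all and at most 12, crops included, and the job is handed in when it is done.

```bash
mkdir -p pics; python3 - <<'E'
from rig import bot, vision
import cv2, numpy as np
s=bot.read_state(); print(s['time_s'],s['position'],np.round(s['tcp_rot'],3).tolist(),s['force'],s['opening'],bot.grip_depth)
for n in ("scene","side"):
    cv2.imwrite(f"pics/{n}0.png",vision.capture(n)[:,:,::-1])
for n in ("scene","side","wrist"):
    print(n,vision.camera_info(n))
E
```

```text
0.0 [ 0.17914219 -0.59802168  0.22155435] [[0.958, 0.287, -0.0], [0.287, -0.958, 0.002], [0.0, -0.002, -1.0]] [-0.37876392  0.79158959 -0.12387117] 0.9978747565828723 -0.0187
scene {'intrinsics': array([[498.80707037,   0.        , 326.2173605 ],
       [  0.        , 498.80707037, 199.32249761],
       [  0.        ,   0.        ,   1.        ]]), 'dist': array([0.0112824, 0.       , 0.       , 0.       , 0.       ]), 'camera_from_world': array([[ 8.53560132e-01,  5.20992870e-01,  1.23741064e-03,
        -4.64329910e-01],
       [-4.03740412e-01,  6.59956621e-01,  6.33601562e-01,
         1.66429531e-01],
       [ 3.29285259e-01, -5.41316625e-01,  7.73658536e-01,
        -2.06009215e+00],
       [ 0.00000000e+00,  0.00000000e+00,  0.00000000e+00,
         1.00000000e+00]])}
side {'intrinsics': array([[410.9170473 ,   0.        , 319.77933343],
       [  0.        , 410.9170473 , 202.38711707],
       [  0.        ,   0.        ,   1.        ]]), 'dist': array([0.01866648, 0.        , 0.        , 0.        , 0.        ]), 'camera_from_world': array([[-0.72248742, -0.69132577,  0.00897852,  0.38464074],
       [ 0.48631618, -0.49892062,  0.71733868, -0.31260646],
       [-0.49143514,  0.52263457,  0.69666678, -1.28764659],
       [ 0.        ,  0.        ,  0.        ,  1.        ]])}
wrist {'intrinsics': array([[312.77878805,   0.        , 323.53651127],
       [  0.        , 312.77878805, 199.54653575],
       [  0.        ,   0.        ,   1.        ]]), 'dist': array([0.00476094, 0.        , 0.        , 0.        , 0.        ]), 'mount': array([[ 2.35874183e-04,  9.62820536e-01,  2.70141740e-01,
         7.39023308e-02],
       [ 9.99999970e-01, -2.46243664e-04,  4.49497517e-06,
         1.35479480e-03],
       [ 7.08485462e-05,  2.70141731e-01, -9.62820565e-01,
        -1.62234967e-01],
       [ 0.00000000e+00,  0.00000000e+00,  0.00000000e+00,
         1.00000000e+00]])}
```

View pics/scene0.png

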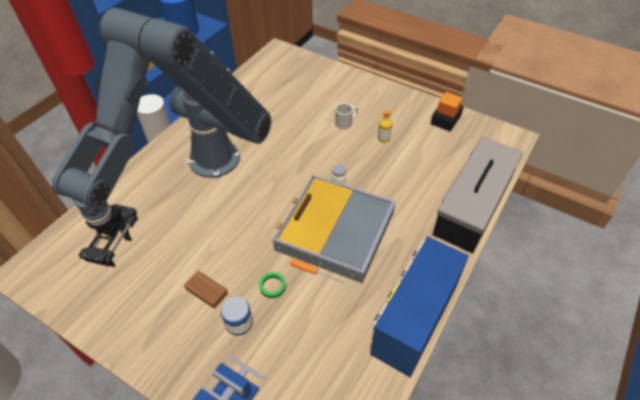

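View pics/side0.png

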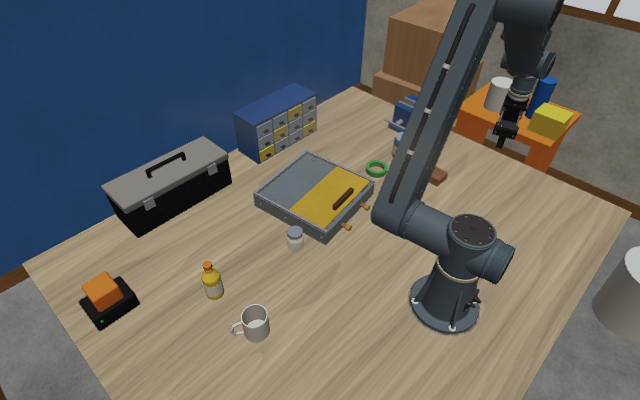

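Scene: the box is at about (275–395, 178–277), with the cover's yellow half towards the robot and the batten at about (303,207). Side: the box is at (253–375, 152–242), with the batten at about (343,198). I'll enlarge both.

```bash
python3 - <<'E'
import cv2
for n,(x0,y0,w,h) in {"scene":(265,165,140,120),"side":(245,142,140,105)}.items():
    im=cv2.imread(f"pics/{n}0.png")[y0:y0+h,x0:x0+w]
    im=cv2.resize(im,None,fx=5,fy=5,interpolation=cv2.INTER_CUBIC)
    for i in range(0,w,20): cv2.putText(im,str(x0+i),(i*5,10),0,.35,(255,0,255),1); cv2.line(im,(i*5,12),(i*5,18),(255,0,255),1)
    for i in range(0,h,20): cv2.putText(im,str(y0+i),(0,i*5+4),0,.35,(255,0,255),1)
    cv2.imwrite(f"pics/{n}0c.png",im)
E
```

```text
(no output)
```

View pics/scene0c.png

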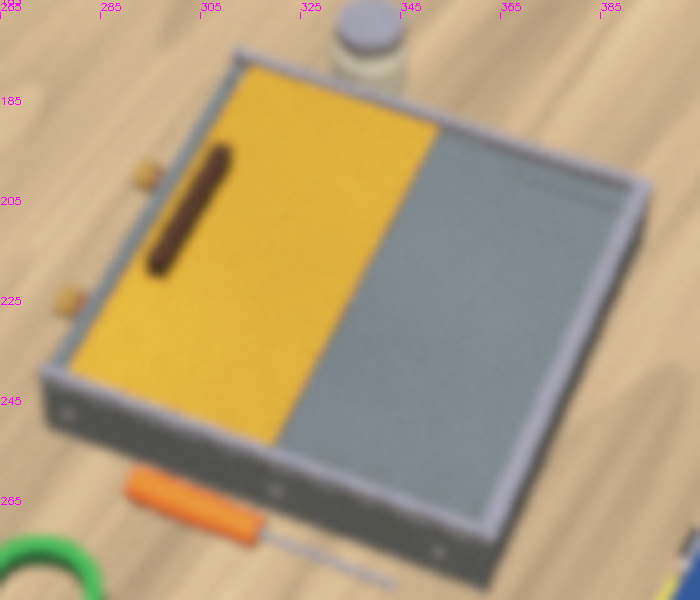

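View pics/side0c.png

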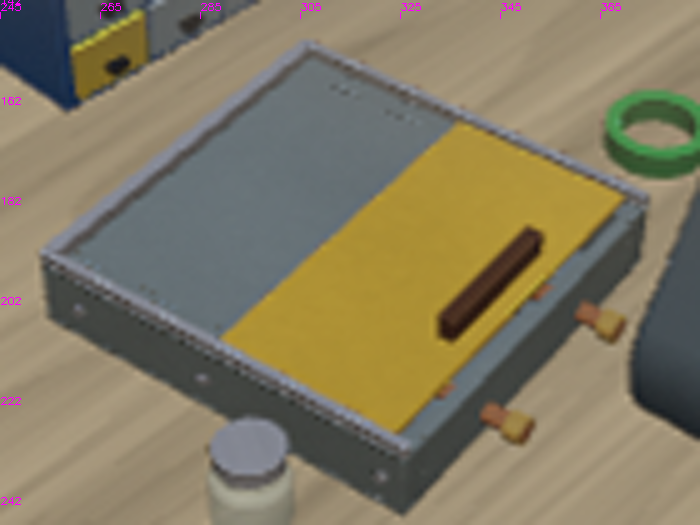

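Crop readings. Scene box top corners: front-left (240,50), front-right (42,370), rear-left (652,185), rear-right (490,535). Side, same order: (405,447), (648,198), (43,253), (310,42). I'll triangulate these and fit a rigid pose.

```bash
cat > h.py <<'E'
import numpy as np, cv2
from rig import bot, vision
def cam(n,s=None):
    i=vision.camera_info(n)
    if n=="wrist":
        T=np.eye(4);T[:3,:3]=s['tcp_rot'];T[:3,3]=s['position'];M=np.linalg.inv(T@i['mount'])
    else: M=i['camera_from_world']
    M=np.diag([1,-1,-1,1])@M
    return i['intrinsics'],i['dist'],M
def proj(c,P):
    K,d,M=c; return cv2.projectPoints(np.atleast_2d(P).astype(float),cv2.Rodrigues(M[:3,:3])[0],M[:3,3],K,d)[0][:,0]
def norm(c,uv): return cv2.undistortPoints(np.array(uv,float).reshape(-1,1,2),c[0],c[1])[:,0]
def tri(c1,u1,c2,u2):
    X=cv2.triangulatePoints(c1[2][:3],c2[2][:3],norm(c1,u1).T,norm(c2,u2).T); return (X[:3]/X[3]).T
def onplane(c,uv,z):
    n=norm(c,uv);R=c[2][:3,:3];o=-R.T@c[2][:3,3];d=np.c_[n,np.ones(len(n))]@R
    return o+d*((z-o[2])/d[:,2])[:,None]
E
cat > m.py <<'E'
from h import *
from scipy.optimize import least_squares
a=cam("scene");b=cam("side")
S=np.array([[240,50],[42,370],[652,185],[490,535],[247,66],[70,370],[440,127],[273,445],[224,147],[157,266]])/5+[265,165]
D=np.array([[405,447],[648,198],[43,253],[310,42],[400,432],[625,197],[220,338],[457,122],[446,325],[532,234]])/5+[245,142]
X=tri(a,S,b,D);print(np.round(X*1000,1))
B=np.array([[-80,165,72],[-80,-165,72],[257,165,72],[257,-165,72]])/1000
def W(p,P): 
    c,s=np.cos(p[3]),np.sin(p[3]); return P@np.array([[c,s,0],[-s,c,0],[0,0,1]])+p[:3]
f=lambda p:np.r_[(proj(a,W(p,B))-S[:4]).ravel(),(proj(b,W(p,B))-D[:4]).ravel()]
r=least_squares(f,[.7,0,0,0]);p=r.x;print("box",p[:3],np.degrees(p[3]),np.abs(r.fun).max(),np.round(r.fun,1))
c,s=np.cos(p[3]),np.sin(p[3])
loc=(X-p[:3])@np.array([[c,-s,0],[s,c,0],[0,0,1]]);print("in box\n",np.round(loc*1000,1))
E
python3 m.py
```

```text
[[ 427.7   85.3   67.5]
 [ 469.7 -236.3   65.8]
 [ 757.2  130.9   66.2]
 [ 798.  -192.4   67.7]
 [ 440.5   76.    65.5]
 [ 484.9 -225.8   64.2]
 [ 596.5   99.5   65.3]
 [ 639.  -204.    64.2]
 [ 477.1  -11.8   81.6]
 [ 495.8 -128.6   81.6]]
box [ 0.5256188  -0.06461282 -0.00517648] 7.636644712903328 1.8377576031975877 [-1.4 -0.6 -1.8  0.2 -0.4 -0.1 -0.4  1.3 -1.1  0.9 -0.2 -0.4 -1.6 -0.3
 -1.5 -0.6]
in box
 [[ -77.1  161.6   72.6]
 [ -78.2 -162.7   71. ]
 [ 255.5  163.1   71.3]
 [ 253.  -162.9   72.9]
 [ -65.7  150.7   70.7]
 [ -61.8 -154.3   69.4]
 [  92.1  153.3   70.5]
 [  93.9 -153.2   69.4]
 [ -41.1   58.8   86.8]
 [ -38.   -59.5   86.7]]
```

Everything is consistent: the box is at (0.526, −0.065) with yaw 7.6°, the cover is about 14 mm back, and the batten front face is at box x ≈ −49. The fitted height bias is 5 mm. Next I move above the point in front of the batten.

```bash
python3 -m jog '[[[35,-38,0],[0,0,1],0.5],[[70,-75,0],[0,0,2],0.5],[[102,-110,0],[0,0,3],0.5],[[132,-142,0],[0,0,4],0.5],[[162,-174,0],[0,0,5],0.5],[[192,-206,0],[0,0,6],0.5],[[222,-238,0],[0,0,7],0.5],[[252,-271,0],[0,0,8],0.5],[[282,-303,0],[0,0,9],0.5],[[312,-335,0],[0,0,9.06],0.5],[[342,-368,0],[0,0,9.06],0.5],[[350,-376,0],[0,0,9.06],0.5]]' && python3 -m jog '[[[22,-31,0],[0,0,0],0.5],[[45,-50,0],[0,0,0],0.5],[[45,-50,0],[0,0,0],0.5],[[45,-50,0],[0,0,0],0.5],[[45,-50,0],[0,0,0],0.5]]'; python3 - <<'E'
from h import *
s=bot.read_state();print(s['position'],s['tcp_rot'],s['opening'])
im=vision.capture("wrist");c=cam("wrist",s)
cv2.imwrite("pics/w1.png",im[:,:,::-1])
import pickle;pickle.dump(s,open("s1.pkl","wb"))
R=np.array([[.9911,-.1329,0],[.1329,.9911,0],[0,0,1]])
P=np.array([[-80,165,72],[-80,-165,72],[-49,60,90],[-49,-60,90],[-33,60,90],[-33,-60,90],[91.5,155,68],[91.5,-155,68]])/1000
print(np.round(proj(c,P@R.T+[.5256,-.0646,0]),1))
E
```

```text
time_s: 1.1
position: [0.4008, -0.1484, 0.2225]
tcp_rot: [[0.991, 0.132, -0.0], [0.132, -0.991, 0.0], [-0.0, -0.0, -1.0]]
force: [0.9, -0.8, -0.0]
opening: 0.501
time_s: 1.52
position: [0.4381, -0.095, 0.2223]
tcp_rot: [[0.991, 0.133, -0.001], [0.133, -0.991, -0.0], [-0.001, -0.0, -1.0]]
force: [0.5, 0.5, -0.4]
opening: 0.501
[ 0.43808901 -0.09500628  0.22226284] [[ 9.91123520e-01  1.32939139e-01 -1.16368186e-03]
 [ 1.32939199e-01 -9.91124194e-01 -2.61825681e-05]
 [-1.15683394e-03 -1.28748776e-04 -9.99999323e-01]] 0.5009329433668536
[[141.4 176.2]
 [466.5 176.3]
 [238.1 147.5]
 [366.6 147.6]
 [236.8 130. ]
 [367.2 130. ]
 [124.1 -17. ]
 [477.7 -16.8]]
```

View pics/w1.png

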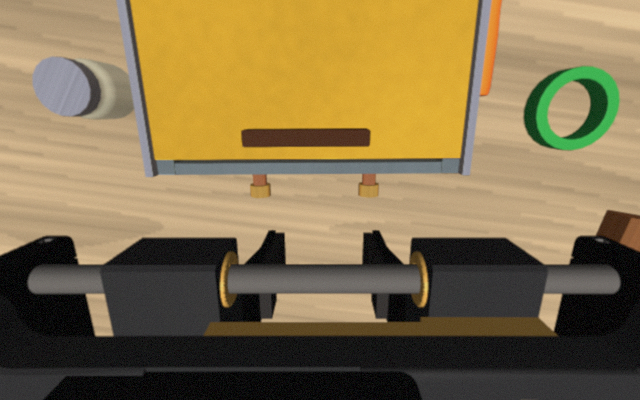

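Wrist view: the box front corners are at (149,176) and (467,174), and the batten spans (242–370, 129–147). That matches the prediction within about 3 mm: a sideways shift of roughly 2–3 mm towards −y, with x in agreement. Next I descend in front of the batten.

```bash
python3 -m jog '[[[0,-16,30],[0,0,0],0.5],[[0,-16,65],[0,0,0],0.5],[[0,-16,100],[0,0,0],0.5],[[0,-16,125],[0,0,0],0.5],[[0,-16,140],[0,0,0],0.5],[[0,-16,144],[0,0,0],0.5],[[0,-16,144],[0,0,0],0.5],[[0,-16,144],[0,0,0],0.5]]' && python3 -m jog '[[[8,0,0],[0,0,0],0.5],[[16,0,0],[0,0,0],0.5],[[24,0,0],[0,0,0],0.5],[[30,0,0],[0,0,0],0.5],[[36,0,0],[0,0,0],0.5],[[42,0,0],[0,0,0],0.5],[[48,0,0],[0,0,0],0.5],[[48,0,0],[0,0,0],0.5]]'; python3 - <<'E'
from h import *
s=bot.read_state();print(s['position'],s['force'])
cv2.imwrite("pics/w2.png",vision.capture("wrist")[:,:,::-1])
E
```

```text
time_s: 2.23
position: [0.4366, -0.0801, 0.079]
tcp_rot: [[0.991, 0.131, 0.0], [0.131, -0.991, -0.0], [0.0, 0.0, -1.0]]
force: [0.2, -0.1, 0.3]
opening: 0.5
time_s: 2.9
position: [0.4856, -0.0725, 0.0786]
tcp_rot: [[0.991, 0.133, 0.002], [0.133, -0.991, -0.0], [0.002, 0.001, -1.0]]
force: [-1.7, 1.3, 0.9]
opening: 0.499
[ 0.48564379 -0.07253182  0.07855458] [-1.70252155  1.29829562  0.90841958]
```

View pics/w2.png

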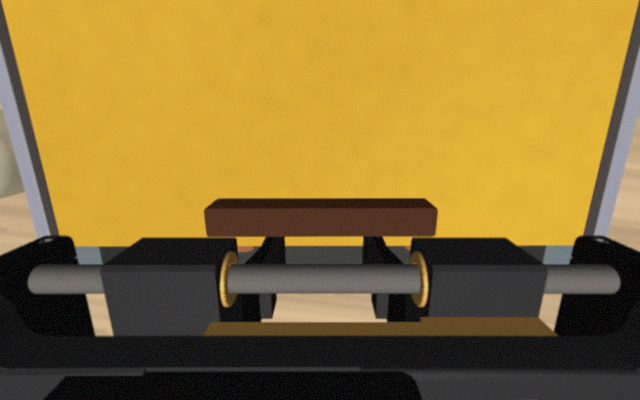

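The fingers straddle the batten centre at (205–437, 200–235) and the cover has started to move. Next I push it back.

```bash
python3 -m jog '[[[8,0,0],[0,0,0],0.5],[[17,0,0],[0,0,0],0.5],[[27,0,0],[0,0,0],0.5],[[37,0,0],[0,0,0],0.5],[[47,0,0],[0,0,0],0.5],[[57,0,0],[0,0,0],0.5],[[67,0,0],[0,0,0],0.5],[[77,0,0],[0,0,0],0.5],[[87,0,0],[0,0,0],0.5],[[96,0,0],[0,0,0],0.5],[[104,0,0],[0,0,0],0.5],[[110,0,0],[0,0,0],0.5]]' && python3 -m jog '[[[4,0,0],[0,0,0],0.5],[[8,0,0],[0,0,0],0.5],[[11,0,0],[0,0,0],0.5],[[14,0,0],[0,0,0],0.5],[[14,0,0],[0,0,0],0.5]]'; python3 - <<'E'
from h import *
s=bot.read_state();print(s['position'],s['force'])
a=vision.capture("scene")[165:285,265:405,::-1];b=vision.capture("side")[142:247,245:385,::-1]
f=lambda i:cv2.resize(i,None,fx=2.8,fy=2.8,interpolation=cv2.INTER_CUBIC)
a=f(a);b=f(b);b=cv2.copyMakeBorder(b,0,a.shape[0]-b.shape[0],0,0,0)
cv2.imwrite("pics/b3.png",np.hstack([a,b]))
E
```

```text
time_s: 3.95
position: [0.5943, -0.058, 0.0785]
tcp_rot: [[0.991, 0.132, 0.001], [0.132, -0.991, -0.0], [0.001, 0.0, -1.0]]
force: [-2.0, -0.8, 0.4]
opening: 0.497
time_s: 4.37
position: [0.6078, -0.0563, 0.0786]
tcp_rot: [[0.991, 0.132, 0.001], [0.132, -0.991, -0.0], [0.001, 0.0, -1.0]]
force: [-1.6, -0.4, -0.4]
opening: 0.501
[ 0.60782149 -0.0562888   0.07862321] [-1.5996431  -0.44173821 -0.43717576]
```

View pics/b3.png

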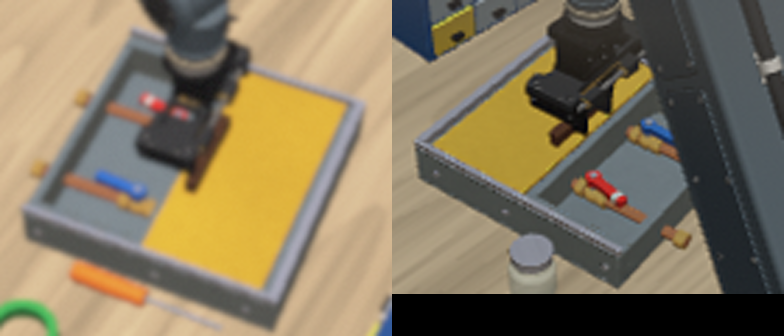

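The red valve is the left one (y = +60) and blue is the right one (y = −70). The cover is nearly back, at about 155 mm. I'll creep to the stop while watching the force.

```bash
python3 -m jog '[[[3,0,0],[0,0,0],0.5],[[6,0,0],[0,0,0],0.5],[[8,0,0],[0,0,0],0.5],[[8,0,0],[0,0,0],0.5]]' && python3 -m jog '[[[2,0,0],[0,0,0],0.5],[[4,0,0],[0,0,0],0.5],[[4,0,0],[0,0,0],0.5],[[4,0,0],[0,0,0],0.5]]'
```

```text
time_s: 4.8
position: [0.6152, -0.0552, 0.0787]
tcp_rot: [[0.991, 0.132, 0.0], [0.132, -0.991, 0.0], [0.0, -0.0, -1.0]]
force: [-2.0, -0.3, 2.5]
opening: 0.498
time_s: 5.13
position: [0.6179, -0.0548, 0.0786]
tcp_rot: [[0.991, 0.133, -0.003], [0.133, -0.991, -0.0], [-0.003, -0.0, -1.0]]
force: [-5.3, -1.7, 4.3]
opening: 0.498
```

It is at the stop: the force rises and the motion stalls. I back off, rise and look at the well.

```bash
python3 -m jog '[[[-12,0,0],[0,0,0],0.5],[[-25,0,-10],[0,0,0],0.5],[[-45,0,-35],[0,0,0],1],[[-70,0,-65],[0,0,0],1],[[-95,0,-95],[0,0,0],1],[[-120,0,-120],[0,0,0],1],[[-140,0,-135],[0,0,0],1],[[-150,0,-140],[0,0,0],1],[[-150,0,-140],[0,0,0],1],[[-150,0,-140],[0,0,0],1],[[-150,0,-140],[0,0,0],1]]'; python3 - <<'E'
from h import *
s=bot.read_state();print(s['position'],s['force'],s['opening'])
im=vision.capture("wrist");c=cam("wrist",s)
cv2.imwrite("pics/w4.png",im[:,:,::-1])
import pickle;pickle.dump(s,open("s4.pkl","wb"))
R=np.array([[.9911,-.1329,0],[.1329,.9911,0],[0,0,1]])
P=np.array([[35,60,52],[-25,60,52],[35,-70,52],[-80,165,72],[-80,-165,72],[104,60,90],[104,-60,90]])/1000
print(np.round(proj(c,P@R.T+[.526,-.067,0]),1))
E
```

```text
time_s: 6.05
position: [0.4715, -0.0747, 0.2178]
tcp_rot: [[0.991, 0.132, 0.001], [0.132, -0.991, 0.0], [0.001, -0.0, -1.0]]
force: [0.3, -0.1, 0.2]
opening: 0.013
[ 0.47151287 -0.07471909  0.21778919] [ 0.27338188 -0.14028909  0.22704396] 0.012574624835541703
[[261.5  95.3]
 [264.6 155.6]
 [392.   95.2]
 [162.1 211.6]
 [481.7 211.4]
 [248.    4. ]
 [394.6   3.9]]
```

View pics/w4.png

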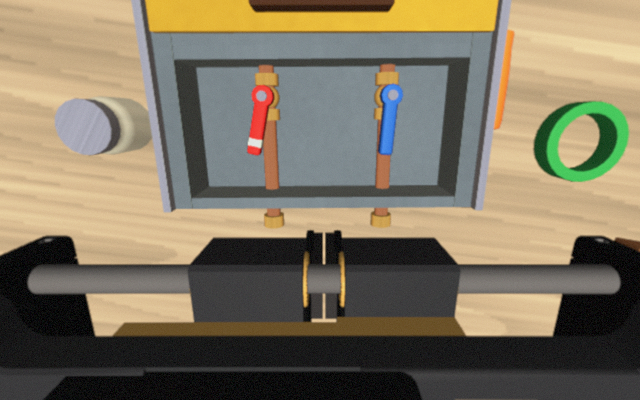

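The cover is back. The red pivot is at (262,97), against a prediction of (261.5,95), so the box pose is good. The red tip is at (254,153), giving θ ≈ 0.17, and blue's tip is at (387,153). I descend into the well to the right of the red handle.

```bash
python3 -m jog '[[[22,-16,10],[0,0,0],1],[[44,-32,25],[0,0,0],1],[[44,-32,55],[0,0,0],1],[[44,-32,85],[0,0,0],1],[[44,-32,115],[0,0,0],1],[[44,-32,140],[0,0,0],1],[[44,-32,158],[0,0,0],1],[[44,-32,170],[0,0,0],1],[[44,-32,176],[0,0,0],1],[[44,-32,176],[0,0,0],1],[[44,-32,176],[0,0,0],1]]'; python3 - <<'E'
from h import *
s=bot.read_state();print(s['position'],s['force'])
cv2.imwrite("pics/w5.png",vision.capture("wrist")[:,:,::-1])
E
```

```text
time_s: 7.02
position: [0.5099, -0.0369, 0.0418]
tcp_rot: [[0.991, 0.133, -0.001], [0.133, -0.991, 0.0], [-0.001, -0.0, -1.0]]
force: [0.9, 0.4, -0.1]
opening: 0.008
[ 0.50991163 -0.036858    0.04184644] [ 0.86449887  0.39779917 -0.10450602]
```

View pics/w5.png

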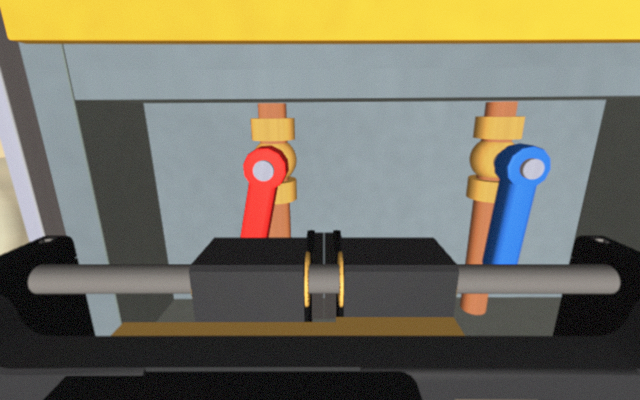

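The red handle is left of the fingers and blue is well clear. Next I sweep the arc.

```bash
python3 -m jog '[[[0,-7,1],[0,0,0],1],[[0,-13,1],[0,0,0],1],[[-2,-20,1],[0,0,0],1],[[-3,-26,1],[0,0,0],1],[[-3,-34,1],[0,0,0],1],[[-1,-41,1],[0,0,0],1],[[3,-48,1],[0,0,0],1],[[7,-55,1],[0,0,0],1],[[11,-59,1],[0,0,0],1],[[15,-63,1],[0,0,0],1],[[19,-65,1],[0,0,0],1],[[23,-67,1],[0,0,0],1]]' && python3 -m jog '[[[3,-1,0],[0,0,0],1],[[6,-3,0],[0,0,0],1],[[8,-3,0],[0,0,0],1],[[8,-3,0],[0,0,0],1]]'; python3 - <<'E'
from h import *
s=bot.read_state();print(s['position'],s['force'])
cv2.imwrite("pics/w6.png",vision.capture("wrist")[:,:,::-1])
E
```

```text
time_s: 8.07
position: [0.5228, 0.0328, 0.0415]
tcp_rot: [[0.991, 0.133, -0.002], [0.133, -0.991, 0.0], [-0.002, -0.0, -1.0]]
force: [-1.7, -3.1, 1.6]
opening: 0.005
time_s: 8.4
position: [0.5287, 0.0367, 0.0412]
tcp_rot: [[0.991, 0.133, -0.006], [0.133, -0.991, 0.0], [-0.006, -0.001, -1.0]]
force: [-4.4, -3.4, 3.5]
opening: 0.007
[0.52867981 0.03665914 0.0412208 ] [-4.44549326 -3.40409037  3.47703836]
```

View pics/w6.png

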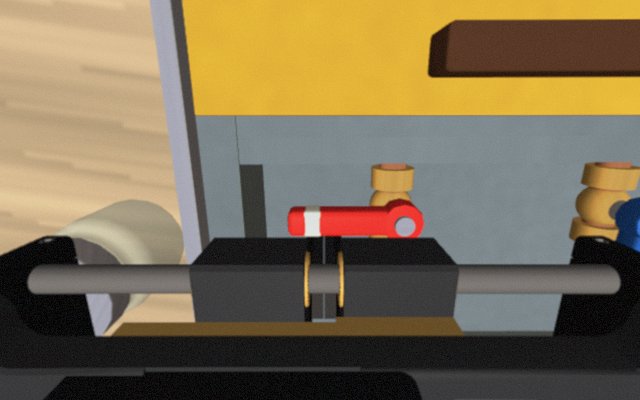

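The red handle lies crosswise: pivot at (405,223), tip at (292,221). I press slightly more against the stop, then back off, rise and check.

```bash
python3 -m jog '[[[2,0,0],[0,0,0],1],[[4,0,0],[0,0,0],1],[[4,0,0],[0,0,0],1]]' && python3 -m jog '[[[-6,3,0],[0,0,0],1],[[-14,6,0],[0,0,0],1],[[-20,8,-10],[0,0,0],1],[[-20,10,-40],[0,0,0],1],[[-25,20,-75],[0,0,0],1],[[-40,40,-110],[0,0,0],1],[[-55,65,-140],[0,0,0],1],[[-70,90,-165],[0,0,0],1],[[-80,100,-175],[0,0,0],1],[[-80,100,-175],[0,0,0],1],[[-80,100,-175],[0,0,0],1],[[-80,100,-175],[0,0,0],1]]'; python3 - <<'E'
from h import *
s=bot.read_state();print(s['position'],s['force'])
cv2.imwrite("pics/w7.png",vision.capture("wrist")[:,:,::-1])
E
```

```text
time_s: 8.7
position: [0.5288, 0.0368, 0.0411]
tcp_rot: [[0.991, 0.134, -0.014], [0.134, -0.991, -0.0], [-0.014, -0.002, -1.0]]
force: [-11.2, -7.2, 7.3]
opening: 0.002
time_s: 9.7
position: [0.4688, -0.0721, 0.2164]
tcp_rot: [[0.991, 0.132, 0.0], [0.132, -0.991, 0.001], [0.0, -0.001, -1.0]]
force: [0.0, 0.0, 0.0]
opening: 0.007
[ 0.46883195 -0.07210215  0.2163706 ] [0.0485989  0.02041166 0.0406825 ]
```

View pics/w7.png

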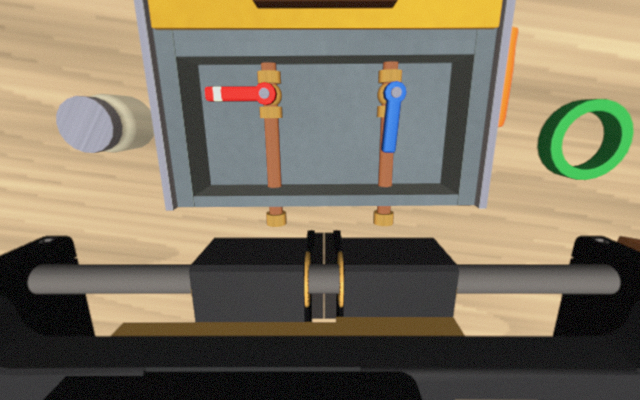

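The red handle is crosswise (pivot (264,93), tip (208,93)). Blue is unchanged relative to its pivot, the cover is still at the stop, and the arm is clear.

```bash
python3 -c "
from rig import bot
print(bot.hand_in())"
```

```text
the job is handed in; nothing more can be done
None
```

I pushed the cover by its batten back to the rear stop, then swept the red (left) handle clockwise until it was shut. I handed the job in at about 9.7 s; no verdict is reported.

- **Cover:** I estimate it 167 mm behind the box origin, from the push stalling as the force rose to about 5 N. The last wrist picture shows it still back and the well uncovered.
- **Red handle:** It stalled at its stop at about 15 N. The picture shows it crosswise to its pipe, with pivot and tip on the same pixel row (93).
- **Blue handle, jar and tape:** These look unmoved in the last picture. The other loose things were not checked again at the end, but the arm stayed well above or away from them.
- **Robot:** It is clear of everything, with no force on the tool.
- **Measurement disagreement:** The two-camera fit put the box 5 mm too low in height, and the wrist camera put it 2–3 mm further sideways. I used the text's heights and the wrist's sideways correction, and the pivots then matched to about 2 pixels.

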